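# Put the orange bit case away in the push-push tray

## Task

Stand the orange bit case upright in the raised spring tray of the wooden box on the bench, then press the tray down until its push-push latch catches, and let go: the tray must stay down, level with the box's rim, with the case in it. Leave the blue case where it stands.

Things in the scene. Friction and masses are not known exactly. Their poses are not given: they have to be found in the camera images.
- orange_mid (a point): The orange one: a closed hand-size bit case standing upright, 70 mm long (its x), 36 mm wide (its y), 45 mm tall, about 0.15 kg, rigid with a flat top, a thin black seam round it and two thin black stripes on top; this point is its centre, 22.5 mm above its underside; yaw follows its long side. Blue and green ones of the same shape stand about.
- blue_mid (a point): The blue one, to be left alone: a closed hand-size bit case standing upright, 70 mm long (its x), 36 mm wide (its y), 45 mm tall, about 0.15 kg, rigid with a flat top, a thin black seam round it and two thin black stripes on top; this point is its centre, 22.5 mm above its underside; yaw follows its long side.
- tray_floor (a point): Centre of the inner floor of the grey spring tray with aluminium rim. Floor 110 mm (x) by 100 mm (y), flat; rim 12 mm above it, 4 mm thick. The tray rides straight up and down in a fixed wooden box 150 (x) by 140 (y) by 92 mm tall, open on top; z is up. Raised, this point is 104 mm above the bench and the rim stands 24 mm proud of the box.
- tray (a joint): Tray's depth in m: 0 raised, 0.045 hard stop. Push-push latch: press straight down (on the rim or on a case in it) past 0.035, best to 0.039, and let it rise: it catches at about 0.024, rims flush. Pressed past 0.036 again and let go, it springs back to 0. A press short of 0.033 does not latch. Takes 4 N to start, 10 N at 0.039; a case's weight does not sink it.

How it is judged (in metres and radians):
On the way, in this order (a step that is already met when the one before it is completed fails the run):
1. the orange case stands upright in the tray while the tray is still raised (x of orange_mid in the frame of tray_floor between -0.04 and 0.04 m and y of orange_mid in the frame of tray_floor between -0.037 and 0.037 m and z of orange_mid in the frame of tray_floor between 0.018 and 0.028 m and angle between orange_mid's own z axis and vertical below 0.175 rad and value of joint tray below 0.02 m), for 0.1 s.
2. the tray is pressed down with the orange case in it (x of orange_mid in the frame of tray_floor between -0.04 and 0.04 m and y of orange_mid in the frame of tray_floor between -0.037 and 0.037 m and z of orange_mid in the frame of tray_floor between 0.018 and 0.028 m and angle between orange_mid's own z axis and vertical below 0.175 rad and value of joint tray above 0.03 m), for 0.05 s.
At the end, for the whole second after the job is handed in: The tray stays latched down by itself, its joint between 0.020 and 0.028 m and at rest; the orange case rests inside the tray, its underside within 5 mm of the tray's floor, upright within 10 degrees (x of orange_mid in the frame of tray_floor between -0.04 and 0.04 m and y of orange_mid in the frame of tray_floor between -0.037 and 0.037 m and z of orange_mid in the frame of tray_floor between 0.018 and 0.028 m and angle between orange_mid's own z axis and vertical below 0.175 rad and value of joint tray between 0.02 and 0.028 m and velocity of joint tray between -0.01 and 0.01 m/s and linear speed of orange below 0.02 m/s); the robot touches nothing.
It fails at once if the blue case is moved by more than 30 mm (distance of blue_mid from where it was at the start of the episode above 0.03 m).
It also fails if it takes over 48 s, if anything falls off the work surface, if the arm or the gripper's body presses on something with over 40 N, if the wrist force passes 120 N, or if a joint passes its speed limit or range.

## Robot

A 6-joint arm with a two-finger parallel gripper is mounted at the origin on the work surface. World frame = base frame: x ahead of the robot, y to its left, z up, the work surface at z = 0. Lengths are in mm, angles in rad, forces in N, time in s.
With the tool pointing down it reaches from about 250 to 775 mm from the base axis. Payload 4 kg.
Tool frame: the origin (TCP) lies at the very end of the fingers, on their centre line; the grasp point (between the pads) lies 19 mm behind it (env.grip_point_offset is the distance from the TCP to the grasp point, in mm); z points along the fingers, y is the line along which they close (so a half turn about z gives the same grasp; the last joint's range is limited). The gripper opens to 85 mm and grips with 20 to 120 N. Pads are 22 mm wide; open, the fingers measure 114 mm over their backs; the gripper's body (76 mm by 85 mm) begins 54 mm behind the grasp point. The pads swing forward as they close: fully open they stand 13 mm farther back than shut.
Start: joints at [1.024, 0.087, 1.371, -0, 1.684, -0.103], TCP at [236.168, 496.734, 207.441] pointing down, gripper open.
Joint ranges: [-3.1, 3.1], [-0.76, 2.03], [0.27, 2.55], [-1.08, 4.22], [0.17, 2.65], [-2.57, 2.57]. Speed limits (rad/s): [2.79, 2.79, 3.14, 3.14, 3.14, 3.14].

## Interface

Orientations are given as a 3x3 rotation matrix whose columns are the frame's x, y, z axes.
In Python, from plant import env gives the robot as it stands.
- The arm moves only by the shell command python3 -m jog 'ROWS' [FORCE]. ROWS is JSON, a list of rows, each a list of 3 entries, a list of its own where there are three numbers: the shift along the world's x, y, z in cm, then the turn, a rotation vector about the world's x, y, z in degrees, then the closure, from -1 (fully open) to 1 (shut). A call has 1 to 20 rows; each row shifts and turns the commanded pose from where the row before left it; what a row does not reach is not made up. A row lasts 1/10 s, in which the tool goes at most 50 mm and 8.59 degrees, less where a joint would pass 70% of its speed; a pose out of reach is approached as far as the arm can. A call is refused whole if a number of a shift passes 5 or a number of a turn 8.59, either way. A call with a gripper value outside its range is refused whole. The fingers move at their own pace and stop on an object; FORCE is the grip in N (left out, the last holds). Time passes only in rows, so rows that do not move let the fingers close. It gives the time, the measured TCP pose, the force, the opening and the grip force at its end, in the units of the state.
- env.get_state(): the state, without advancing time (a new reading comes with each control period).
- env.get_image(name): name is "scene" or "top" or "wrist"; returns a dict with "frame" (384x512x3 uint8, red, green, blue), "camera_matrix" (3x3 intrinsics, pixels), "k1" (the pictures are not rectified: a ray, as slopes to the right and down, at radius r is drawn at 1 + k1 r^2 times it, then the intrinsics apply), "R" (3x3) and "t" (3): a world point X has camera coordinates R X + t; the wrist camera has in their place "hand_eye" (4x4, takes a point from camera to tool coordinates, whose origin is the TCP and whose axes are the flange's). Camera axes: x right, y down, z forward; pixel columns grow to the right and rows downward; lengths in mm; the calibration is good to about 2 mm. A picture is of the moment at which its call begins: read the wrist's pose just before it. There is no depth.
- env.sign_off(): hands the job in; it is judged then, once.
The state is a dict: "time": time; "joint_positions": joint angles; "dq": joint speeds; "joint_efforts": joint torques, N m; "tool_pos": TCP position; "tool_rot": TCP orientation; "ft_force": force on the tool from outside, world axes, zero at the start; "torque": the same for the moment, N m; "opening": finger opening in mm; "grasp_force": force on a finger pad.
Only numpy, scipy, OpenCV 4.12 (cv2) and the standard library are available. Lean on these libraries where they do the work, as an engineer would, in place of code of your own. Each camera call takes 0.05 s, during which the arm holds its last target. There are 200 camera calls.

## Working session

There is one attempt and no reset: what is moved stays moved. The work goes in short steps, Python scripts to look and compute and a shell command to move; the robot and the scene stay as the last step left them, time stands still between calls to the robot, and variables do not carry over. Pictures are saved under pics/ and viewed, at most 11 in all, crops included, and the job is handed in when it is done.

```bash
mkdir -p pics; cat > h.py <<'E'
import numpy as np, cv2
from plant import env
def grab(n):
    s=env.get_state(); im=env.get_image(n)
    if n=="wrist":
        T=np.eye(4);T[:3,:3]=s["tool_rot"];T[:3,3]=s["tool_pos"]
        W=np.linalg.inv(T@np.array(im["hand_eye"])); im["R"]=W[:3,:3]; im["t"]=W[:3,3]
    return im
def cast(im,uv,z):
    uv=np.array(uv,float).reshape(-1,1,2);K=np.array(im["camera_matrix"],float)
    p=cv2.undistortPoints(uv,K,np.array([im["k1"],0,0,0.]),None,None).reshape(-1,2)
    R=np.array(im["R"]);t=np.array(im["t"]).ravel();c=-R.T@t
    d=np.c_[p,np.ones(len(p))]@R
    return c+d*((z-c[2])/d[:,2])[:,None]
def mask(f,lo,hi,s=110,v=60):
    h=cv2.cvtColor(f,cv2.COLOR_RGB2HSV)
    return cv2.inRange(h,(lo,s,v),(hi,255,255))
def save(im,n): cv2.imwrite("pics/"+n,im["frame"][:,:,::-1])
E
python3 - <<'E'
from h import *
a=grab("top");b=grab("scene")
cv2.imwrite("pics/a.png",np.vstack([a["frame"],b["frame"]])[:,:,::-1][:, :])
save(a,"top.png");save(b,"scene.png")
for im in(a,b):
    print(-np.array(im["R"]).T@np.array(im["t"]).ravel())
E
```

```text
[419.63066525 -28.58326726 848.0119587 ]
[1101.10109805  169.62375724  788.2433191 ]
```

View pics/top.png

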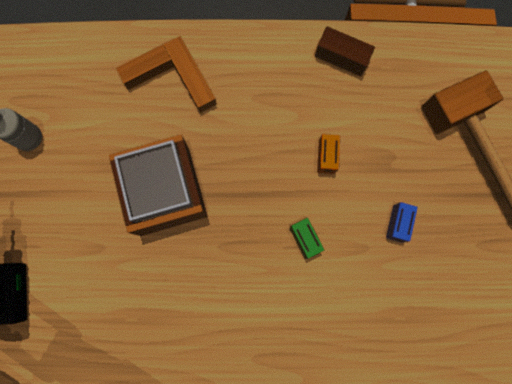

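View pics/scene.png

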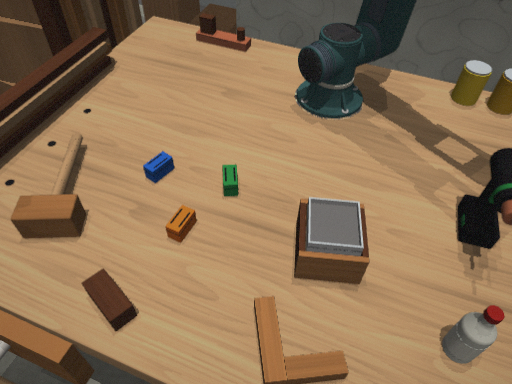

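The top view shows the orange case at (330,152), blue at (403,222), green at (307,238), and the tray with its rim at (153,180). All are well clear of each other.

```bash
python3 - <<'E'
from h import *
def biggest(m):
    return max(cv2.findContours(m,cv2.RETR_EXTERNAL,cv2.CHAIN_APPROX_NONE)[0],key=cv2.contourArea)
def rect(im,c,z):
    P=cast(im,c.reshape(-1,2),z)[:,:2].astype(np.float32)
    (x,y),(w,h),an=cv2.minAreaRect(P)
    if w<h: w,h,an=h,w,an+90
    return [round(v,1) for v in (x,y,w,h,an)]
roi=lambda m,x,y,w,h:cv2.bitwise_and(m,cv2.rectangle(np.zeros_like(m),(x,y),(x+w,y+h),255,-1))
im=grab("top");f=im["frame"];hsv=cv2.cvtColor(f,cv2.COLOR_RGB2HSV)
print("px",hsv[140,323],hsv[152,324],hsv[150,300],hsv[165,336],hsv[120,330])
for s,v in((210,110),(200,150),(225,100)):
    m=roi(mask(f,5,25,s,v),305,120,50,65);c=biggest(m)
    print("orange",s,v,cv2.boundingRect(c),rect(im,c,45))
for n,lo,hi,r in(("blue",105,130,(380,190,45,60)),("green",45,80,(280,210,50,55))):
    c=biggest(roi(mask(f,lo,hi,120,120),*r));print(n,rect(im,c,45))
m=roi(cv2.inRange(hsv,(0,0,60),(180,70,255)),95,125,115,115);c=biggest(m)
print("tray",cv2.boundingRect(c),rect(im,c,116))
im=grab("scene");f=im["frame"];hsv=cv2.cvtColor(f,cv2.COLOR_RGB2HSV)
m=roi(cv2.inRange(hsv,(0,0,60),(180,70,255)),290,185,90,75);c=biggest(m)
q=cv2.approxPolyDP(c,6,True).reshape(-1,2);print("tray scene",q.tolist(),rect(im,c,116),cast(im,q,116).round().tolist())
m=roi(mask(f,5,25,190,120),155,195,50,55);c=biggest(m);print("orange scene",cv2.boundingRect(c),cast(im,c.reshape(-1,2).mean(0),30).round())
E
```

```text
px [ 17 237 155] [ 12 163  78] [ 14 157 149] [ 18 255 160] [ 18 148 158]
orange 210 110 (321, 134, 19, 36) [637.8, -180.4, 69.2, 34.9, 175.3]
orange 200 150 (321, 134, 19, 35) [639.0, -181.2, 68.1, 35.2, 175.7]
orange 225 100 (321, 135, 18, 35) [637.4, -179.7, 69.0, 33.5, 178.0]
blue [500.7, -321.6, 67.7, 33.6, 164.3]
green [484.6, -123.7, 36.3, 18.5, 47.3]
tray (115, 140, 76, 81) [567.0, 147.8, 120.3, 111.2, 16.4]
tray scene [[309, 197], [306, 250], [360, 255], [359, 201]] [572.3, 147.5, 139.0, 112.7, 16.5] [[522.0, 80.0, 116.0], [654.0, 114.0, 116.0], [624.0, 213.0, 116.0], [491.0, 182.0, 116.0]]
orange scene (166, 206, 29, 27) [[ 628. -189.   30.]]
```

```bash
python3 - <<'E'
from h import *
s=env.get_state();print(np.round(s["tool_rot"],3),s["time"],s["opening"],s["tool_pos"])
R=np.array(s["tool_rot"]);print("y-axis yaw",np.degrees(np.arctan2(R[1,1],R[0,1])))
E
```

```text
[[-0.903  0.429 -0.001]
 [ 0.429  0.903 -0.001]
 [ 0.    -0.001 -1.   ]] 0.2 85.22384309858771 [235.97774425 496.44055893 206.66368662]
y-axis yaw 64.57565386789355
```

```bash
python3 -m jog '[[[2,-3.4,0],[0,0,1.1],-1],[[2,-3.4,0],[0,0,1.1],-1],[[2,-3.4,0],[0,0,1.1],-1],[[2,-3.4,0],[0,0,1.1],-1],[[2,-3.4,0],[0,0,1.1],-1],[[2,-3.4,0],[0,0,1.1],-1],[[2,-3.4,0],[0,0,1.1],-1],[[2,-3.4,0],[0,0,1.1],-1],[[2,-3.4,0],[0,0,1.1],-1],[[2,-3.4,0],[0,0,1.1],-1],[[2,-3.4,0],[0,0,1.1],-1],[[2,-3.4,0],[0,0,1.1],-1],[[2,-3.4,0],[0,0,1.1],-1],[[2,-3.4,0],[0,0,1.1],-1],[[2,-3.4,0],[0,0,1.1],-1],[[2,-3.4,0],[0,0,1.1],-1],[[2,-3.4,0],[0,0,1.1],-1],[[2,-3.4,0],[0,0,1.1],-1],[[2,-3.4,0],[0,0,1.1],-1],[[0,0,0],[0,0,0],-1]]' 40
python3 - <<'E'
from h import *
im=grab("wrist");save(im,"w1.png");f=im["frame"]
for s in(190,210,225):
    m=mask(f,5,25,s,90)
    c=max(cv2.findContours(m,cv2.RETR_EXTERNAL,cv2.CHAIN_APPROX_NONE)[0],key=cv2.contourArea)
    print(cv2.boundingRect(c),cv2.minAreaRect(cast(im,c.reshape(-1,2),45)[:,:2].astype(np.float32)))
print(np.round(env.get_state()["tool_pos"],1),np.round(env.get_state()["tool_rot"],3).tolist(),env.get_state()["ft_force"])
E
```

```text
time: 2.2
tool_pos: [617.1, -153.8, 205.0]
tool_rot: [[-0.996, 0.084, -0.002], [0.084, 0.996, -0.001], [0.002, -0.001, -1.0]]
ft_force: [-0.0, 0.2, -0.3]
opening: 85.5
grasp_force: 0.0
(210, 150, 37, 66) ((636.6243286132812, -182.7171630859375), (35.53370666503906, 69.16860961914062), 85.87613677978516)
(211, 151, 36, 65) ((636.942138671875, -182.858642578125), (35.33393096923828, 68.18511199951172), 85.12454223632812)
(220, 215, 1, 1) ((670.0462646484375, -195.76242065429688), (0.0, 0.0), 0.0)
[ 616.3 -151.4  205.5] [[-0.997, 0.082, -0.003], [0.082, 0.997, 0.001], [0.003, 0.001, -1.0]] [-0.12587874  0.40251152 -0.14669187]
```

View pics/w1.png

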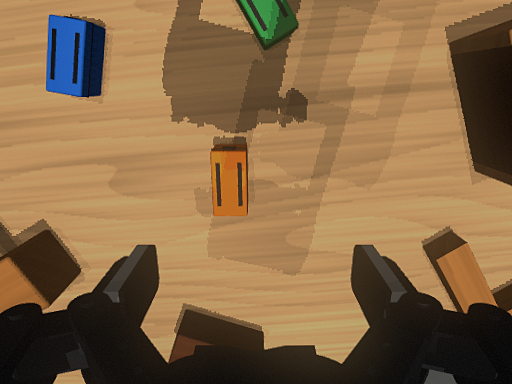

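The wrist view shows the orange case at (229,182), with its long side perpendicular to the closing line. The position agrees with the top view to within 2 mm.

```bash
python3 -m jog '[[[1,-1.5,0],[0,0,0],-1],[[1,-1.5,0],[0,0,0],-1],[[0,0,-3],[0,0,0],-1],[[0,0,-3],[0,0,0],-1],[[0,0,-3],[0,0,0],-1],[[0,0,-3],[0,0,0],-1],[[0,0,-3],[0,0,0],-1],[[0,0,-2],[0,0,0],-1],[[0,0,-1],[0,0,0],-1],[[0,0,-1],[0,0,0],-1],[[0,0,0],[0,0,0],-1],[[0,0,0],[0,0,0],-1]]'
python3 - <<'E'
from h import *
print(np.round([env.get_state()["tool_pos"] for _ in range(2)],1))
im=grab("wrist");save(im,"w2.png")
E
```

```text
time: 3.45
tool_pos: [636.9, -179.3, 18.7]
tool_rot: [[-0.997, 0.079, 0.002], [0.079, 0.997, -0.001], [-0.002, -0.0, -1.0]]
ft_force: [-0.2, -0.2, 0.6]
opening: 85.6
grasp_force: 0.0
[[ 636.9 -179.3   18.7]
 [ 636.9 -179.3   18.7]]
```

View pics/w2.png

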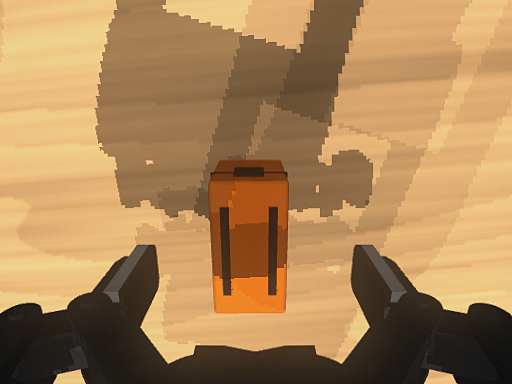

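The case at (250,240) sits between the fingers, about 2 mm off centre. I'll correct that and grip.

```bash
python3 -m jog '[[[0,-0.2,-0.5],[0,0,0],-1],[[0,0,0],[0,0,0],1],[[0,0,0],[0,0,0],1],[[0,0,0],[0,0,0],1],[[0,0,0],[0,0,0],1],[[0,0,0],[0,0,0],1],[[0,0,0],[0,0,0],1],[[0,0,0],[0,0,0],1],[[0,0,0],[0,0,0],1],[[0,0,0],[0,0,0],1],[[0,0,0],[0,0,0],1],[[0,0,0],[0,0,0],1]]' 40
```

```text
time: 4.7
tool_pos: [636.5, -181.5, 12.8]
tool_rot: [[-0.997, 0.079, 0.001], [0.079, 0.997, -0.0], [-0.001, -0.0, -1.0]]
ft_force: [0.7, -0.5, 2.8]
opening: 35.0
grasp_force: 40.5
```

```bash
python3 -m jog '[[[0,0,1],[0,0,0],1],[[0,0,3],[0,0,0],1],[[0,0,4],[0,0,0],1],[[0,0,4],[0,0,0],1],[[0,0,4],[0,0,0],1],[[-0.3,1.5,0],[0,0,1.5],1],[[-0.6,2.8,0],[0,0,1.7],1],[[-0.6,2.8,0],[0,0,1.7],1],[[-0.6,2.8,0],[0,0,1.7],1],[[-0.6,2.8,0],[0,0,1.7],1],[[-0.6,2.8,0],[0,0,1.7],1],[[-0.6,2.8,0],[0,0,1.7],1],[[-0.6,2.8,0],[0,0,1.7],1],[[-0.6,2.8,0],[0,0,1.7],1],[[-0.6,2.8,0],[0,0,1.7],1],[[-0.6,2.8,0],[0,0,1.7],1],[[-0.6,2.8,0],[0,0,1.7],1],[[-0.1,0.7,0],[0,0,0.7],1],[[0,0,0],[0,0,0],1],[[0,0,0],[0,0,0],1]]'
python3 - <<'E'
from h import *
im=grab("wrist");save(im,"w3.png");print(np.round(env.get_state()["tool_pos"],1))
E
```

```text
time: 6.7
tool_pos: [565.8, 148.0, 171.7]
tool_rot: [[-0.96, -0.281, -0.001], [-0.281, 0.96, -0.001], [0.002, -0.001, -1.0]]
ft_force: [0.0, -0.8, -1.1]
opening: 34.7
grasp_force: 40.2
[566.1 147.7 171.9]
```

View pics/w3.png

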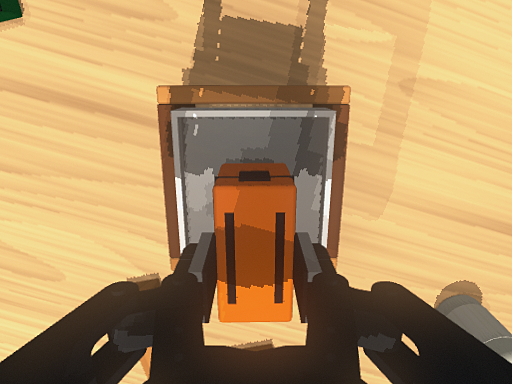

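The case, at (255,250), is over the centre of the tray (rim from 175 to 335 px) and aligned with it. Lowering.

```bash
python3 -m jog '[[[0,0,-2],[0,0,0],1],[[0,0,-2],[0,0,0],1],[[0,0,-0.7],[0,0,0],1],[[0,0,-0.3],[0,0,0],1],[[0,0,-0.2],[0,0,0],1],[[0,0,-0.2],[0,0,0],1],[[0,0,0],[0,0,0],1],[[0,0,0],[0,0,0],1]]'
```

```text
time: 7.55
tool_pos: [566.5, 148.8, 119.1]
tool_rot: [[-0.959, -0.282, 0.001], [-0.282, 0.959, 0.0], [-0.001, -0.0, -1.0]]
ft_force: [0.2, 0.1, -1.4]
opening: 34.8
grasp_force: 40.2
```

```bash
python3 -m jog '[[[0,0,-0.1],[0,0,0],1],[[0,0,-0.1],[0,0,0],1],[[0,0,0],[0,0,0],1]]'; python3 -m jog '[[[0,0,0],[0,0,0],0.1],[[0,0,0],[0,0,0],-0.1],[[0,0,0],[0,0,0],-0.25],[[0,0,0],[0,0,0],-0.25],[[0,0,0],[0,0,0],-0.25],[[0,0,0],[0,0,0],-0.25]]'
```

```text
time: 7.85
tool_pos: [566.5, 148.9, 117.3]
tool_rot: [[-0.959, -0.282, 0.001], [-0.282, 0.959, 0.0], [-0.001, -0.0, -1.0]]
ft_force: [0.1, -0.5, 1.4]
opening: 34.6
grasp_force: 40.6
time: 8.45
tool_pos: [566.2, 148.7, 116.4]
tool_rot: [[-0.959, -0.282, -0.0], [-0.282, 0.959, 0.0], [0.0, 0.0, -1.0]]
ft_force: [0.4, 0.4, -0.1]
opening: 53.6
grasp_force: 0.0
```

```bash
python3 -m jog '[[[0,0,1],[0,0,0],-0.25],[[0,0,2],[0,0,0],-0.25],[[0,0,2],[0,0,0],-0.25],[[0,0,1],[0,0,0],-0.25],[[0,0,0],[0,0,0],1],[[0,0,0],[0,0,0],1],[[0,0,0],[0,0,0],1],[[0,0,0],[0,0,0],1],[[0,0,0],[0,0,0],1],[[0,0,0],[0,0,0],1],[[0,0,0],[0,0,0],1]]'
python3 - <<'E'
from h import *
im=grab("wrist");save(im,"w4.png");print(np.round(env.get_state()["tool_pos"],1))
E
```

```text
time: 9.55
tool_pos: [566.1, 148.7, 176.2]
tool_rot: [[-0.959, -0.282, -0.0], [-0.282, 0.959, 0.0], [0.0, 0.0, -1.0]]
ft_force: [-0.1, -0.2, 0.5]
opening: 0.1
grasp_force: 0.0
[566.1 148.7 176.3]
```

View pics/w4.png

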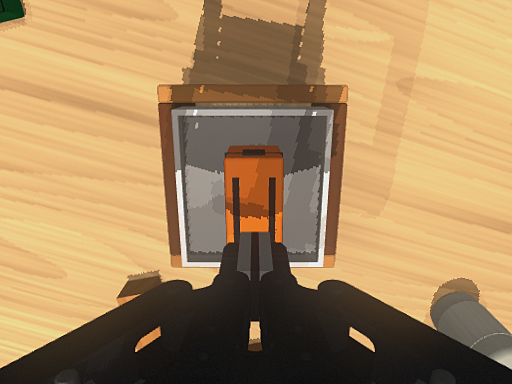

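The case, at (253,200), stands upright near the middle of the tray and the fingers are shut. Pressing now, in stages.

```bash
python3 -m jog '[[[0,0,-1],[0,0,0],1],[[0,0,-1],[0,0,0],1],[[0,0,-0.5],[0,0,0],1],[[0,0,-0.5],[0,0,0],1],[[0,0,-0.5],[0,0,0],1],[[0,0,-0.5],[0,0,0],1],[[0,0,-0.5],[0,0,0],1],[[0,0,-0.5],[0,0,0],1],[[0,0,-0.5],[0,0,0],1],[[0,0,0],[0,0,0],1],[[0,0,0],[0,0,0],1]]'
```

```text
time: 10.7
tool_pos: [566.3, 148.8, 122.4]
tool_rot: [[-0.959, -0.282, 0.001], [-0.282, 0.959, 0.0], [-0.001, -0.0, -1.0]]
ft_force: [-1.3, 0.2, 5.2]
opening: 0.2
grasp_force: 2.4
```

```bash
python3 -m jog '[[[0,0,-0.4],[0,0,0],1],[[0,0,-0.4],[0,0,0],1],[[0,0,-0.4],[0,0,0],1],[[0,0,0],[0,0,0],1],[[0,0,0],[0,0,0],1]]'
python3 - <<'E'
from h import *
im=grab("scene");cv2.imwrite("pics/s2.png",cv2.resize(im["frame"][170:300,260:400,::-1],None,fx=4,fy=4))
E
```

```text
time: 11.2
tool_pos: [566.4, 148.8, 110.8]
tool_rot: [[-0.959, -0.282, 0.001], [-0.282, 0.959, 0.0], [-0.001, -0.0, -1.0]]
ft_force: [-3.1, -0.3, 7.2]
opening: 0.0
grasp_force: 3.2
```

View pics/s2.png

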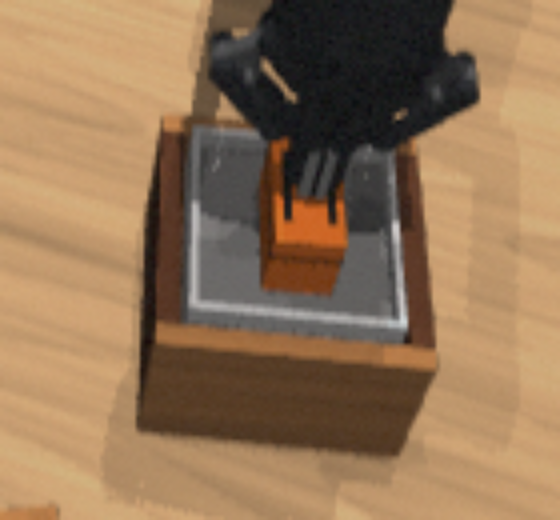

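The case stands in the tray at crop (305,240). The crop doesn't clearly show the tray below the box rim, so I'll compare it with the first picture.

```bash
python3 - <<'E'
from h import *
a=cv2.imread("pics/scene.png");im=grab("scene");save(im,"scene3.png");b=im["frame"][:,:,::-1]
cr=lambda f:cv2.resize(f[185:290,285:380],None,fx=4,fy=4)
cv2.imwrite("pics/cmp.png",np.hstack([cr(a),cr(b)]))
# rim outer corners predicted at depth 0 / .024 / .038
R=np.array(im["R"]);t=np.array(im["t"]).ravel();K=np.array(im["camera_matrix"],float)
c,s=np.cos(np.radians(16.4)),np.sin(np.radians(16.4))
for d in(0,12,24,38):
    P=np.array([[567+c*x-s*y,148+s*x+c*y,116-d] for x,y in((59,-54),(59,54),(-59,-54),(-59,54))],float)
    uv=cv2.projectPoints(P,cv2.Rodrigues(R)[0],t,K,np.array([im["k1"],0,0,0.]))[0].reshape(-1,2)
    print(d,((uv-[285,185])*4).round().tolist())
E
```

```text
0 [[92.0, 236.0], [314.0, 257.0], [94.0, 52.0], [297.0, 70.0]]
12 [[89.0, 249.0], [308.0, 270.0], [92.0, 67.0], [292.0, 85.0]]
24 [[86.0, 262.0], [303.0, 283.0], [89.0, 81.0], [288.0, 98.0]]
38 [[82.0, 278.0], [297.0, 298.0], [86.0, 96.0], [282.0, 114.0]]
```

View pics/cmp.png

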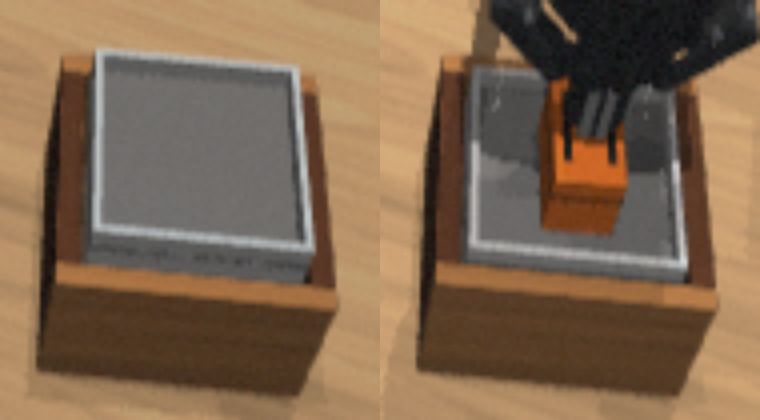

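```bash
python3 - <<'E'
from h import *
im=grab("scene");R=np.array(im["R"]);t=np.array(im["t"]).ravel();K=np.array(im["camera_matrix"],float)
pr=lambda P:cv2.projectPoints(np.array(P,float).reshape(-1,3),cv2.Rodrigues(R)[0],t,K,np.array([im["k1"],0,0,0.]))[0].reshape(-1,2)
s=env.get_state();print(np.round(s["tool_pos"],1),s["ft_force"],np.round(s["torque"],2),s["opening"])
print("tcp",pr(s["tool_pos"]))
P=[[566,149,z] for z in (111,124,136,149)];print(pr(P).round(1).tolist())
f=im["frame"];cv2.imwrite("pics/z.png",cv2.resize(f[185:255,315:365,::-1],None,fx=8,fy=8,interpolation=cv2.INTER_CUBIC))
hs=mask(f,5,25,200,60);hs[:,:315]=0;hs[:,365:]=0;hs[:180]=0;hs[248:]=0
c=max(cv2.findContours(hs,cv2.RETR_EXTERNAL,cv2.CHAIN_APPROX_NONE)[0],key=cv2.contourArea);print(cv2.boundingRect(c))
co,si=np.cos(np.radians(16.4)),np.sin(np.radians(16.4))
for d in(13,38):print(d,(pr([[566+co*x-si*y,149+si*x+co*y,149-d-h] for h in(0,45) for x,y in((35,-18),(35,18),(-35,-18),(-35,18))])-[315,185]).round(1).tolist())
im=grab("wrist");save(im,"w5.png")
E
```

```text
[566.4 148.8 110.9] [-3.49548282  0.60486119  5.82489618] [-0.09  0.49 -0.01] 0.23452534280401943
tcp [[334.6973305  223.74579459]]
[[334.9, 223.6], [336.0, 219.8], [337.0, 216.2], [338.1, 212.2]]
(325, 206, 22, 37)
13 [[13.4, 44.5], [31.9, 46.2], [12.7, 17.1], [30.2, 18.6], [9.8, 57.4], [27.6, 59.1], [9.4, 30.4], [26.2, 31.9]]
38 [[11.4, 51.8], [29.4, 53.5], [10.8, 24.6], [27.9, 26.1], [8.0, 64.1], [25.4, 65.8], [7.6, 37.3], [24.1, 38.8]]
```

View pics/z.png

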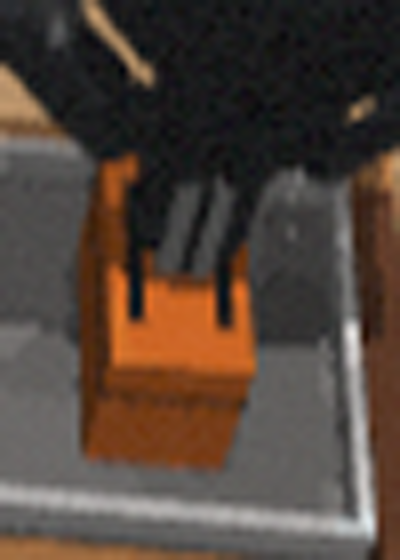

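The fingers reach the case top at (338,219), but the tray is only about 13 mm down. So the shut tips bear roughly 25 mm behind the nominal TCP. I'll press another 12 mm and measure again.

```bash
python3 -m jog '[[[0,0,-0.4],[0,0,0],1],[[0,0,-0.4],[0,0,0],1],[[0,0,-0.4],[0,0,0],1],[[0,0,0],[0,0,0],1],[[0,0,0],[0,0,0],1]]'
cat > rim.py <<'E'
from h import *
# tray depth: brightest grey row of the front rim in scene, columns left/right of the case, vs predicted height
im=grab("scene");f=im["frame"];R=np.array(im["R"]);t=np.array(im["t"]).ravel();K=np.array(im["camera_matrix"],float)
h=cv2.cvtColor(f,cv2.COLOR_RGB2HSV)
def pr(P):return cv2.projectPoints(np.array(P,float),cv2.Rodrigues(R)[0],t,K,np.array([im["k1"],0,0,0.]))[0].reshape(-1,2)
co,si=np.cos(np.radians(16.4)),np.sin(np.radians(16.4))
ref=cv2.cvtColor(cv2.imread("pics/scene.png"),cv2.COLOR_BGR2HSV)
def row(h,u):
    col=np.where(h[240:268,u,1]<70,h[240:268,u,2],0).astype(float);return 240+col.argmax(),col.max()
for u in(312,318,350,355):
    d=np.arange(0,46.);P=[]
    rows=[]
    for k in d:
        q=pr([[567+co*57-si*y,148+si*57+co*y,116-k] for y in np.linspace(-54,54,60)]);rows.append(np.interp(u,q[:,0],q[:,1]))
    print(u,"ref",row(ref,u),np.interp(row(ref,u)[0],rows,d).round(1),"now",row(h,u),np.interp(row(h,u)[0],rows,d).round(1))
save(im,"now.png")
E
python3 rim.py
```

```text
time: 11.9
tool_pos: [566.4, 148.8, 99.3]
tool_rot: [[-0.959, -0.282, 0.001], [-0.282, 0.959, 0.0], [-0.001, -0.0, -1.0]]
ft_force: [-4.3, -0.3, 9.0]
opening: 0.0
grasp_force: 4.1
312 ref (np.int64(242), np.float64(177.0)) 0.0 now (np.int64(249), np.float64(180.0)) 19.4
318 ref (np.int64(242), np.float64(190.0)) 0.0 now (np.int64(250), np.float64(179.0)) 20.9
350 ref (np.int64(245), np.float64(176.0)) 0.0 now (np.int64(253), np.float64(181.0)) 20.7
355 ref (np.int64(246), np.float64(184.0)) 0.0 now (np.int64(253), np.float64(175.0)) 19.0
```

```bash
python3 -m jog '[[[0,0,-0.4],[0,0,0],1],[[0,0,-0.4],[0,0,0],1],[[0,0,-0.2],[0,0,0],1],[[0,0,0],[0,0,0],1],[[0,0,0],[0,0,0],1]]'
sed -i 's/arange(0,46.)/arange(-15,60.)/' rim.py; python3 rim.py; python3 -c "
import cv2;f=cv2.imread('pics/now.png');cv2.imwrite('pics/now4.png',cv2.resize(f[185:290,285:380],None,fx=5,fy=5))"
```

```text
time: 12.45
tool_pos: [566.4, 148.8, 89.8]
tool_rot: [[-0.959, -0.282, 0.002], [-0.282, 0.959, 0.0], [-0.002, -0.0, -1.0]]
ft_force: [-4.1, -0.8, 10.0]
opening: -0.1
grasp_force: 4.8
312 ref (np.int64(242), np.float64(177.0)) -4.9 now (np.int64(251), np.float64(133.0)) 26.5
318 ref (np.int64(242), np.float64(190.0)) -6.9 now (np.int64(251), np.float64(113.0)) 24.5
350 ref (np.int64(245), np.float64(176.0)) -6.9 now (np.int64(254), np.float64(109.0)) 24.3
355 ref (np.int64(246), np.float64(184.0)) -5.2 now (np.int64(252), np.float64(113.0)) 15.5
```

View pics/now4.png

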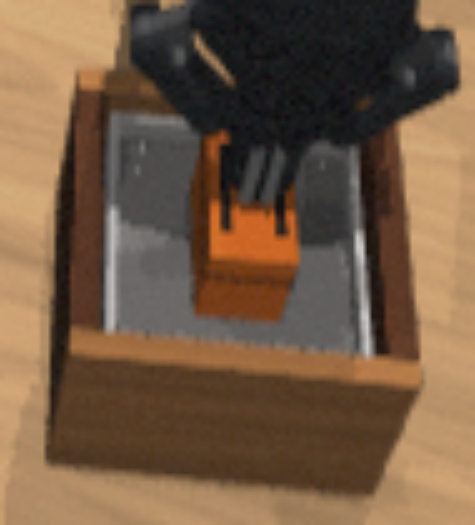

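The front rim is now below the box edge and the back-left corner is at crop (108,112), so the depth is about 34 mm. Another 4.5 mm, then let it rise slowly.

```bash
python3 -m jog '[[[0,0,-0.25],[0,0,0],1],[[0,0,-0.2],[0,0,0],1],[[0,0,0],[0,0,0],1],[[0,0,0],[0,0,0],1],[[0,0,0],[0,0,0],1]]'; python3 -m jog '[[[0,0,0.5],[0,0,0],1],[[0,0,0.5],[0,0,0],1],[[0,0,0.5],[0,0,0],1],[[0,0,0.5],[0,0,0],1],[[0,0,0],[0,0,0],1],[[0,0,0],[0,0,0],1]]'; 
```

```text
time: 13.0
tool_pos: [566.4, 148.8, 85.5]
tool_rot: [[-0.959, -0.282, 0.002], [-0.282, 0.959, 0.0], [-0.002, -0.0, -1.0]]
ft_force: [-3.7, -0.9, 10.1]
opening: 0.2
grasp_force: 5.1
time: 13.6
tool_pos: [565.9, 148.7, 102.2]
tool_rot: [[-0.959, -0.282, -0.001], [-0.282, 0.959, -0.0], [0.001, 0.0, -1.0]]
ft_force: [0.4, -0.9, 0.7]
opening: 0.2
grasp_force: 0.0
```

Force fell to zero while the fingers were still low, so it has latched. Retreating to check.

```bash
python3 -m jog '[[[0,0,1],[0,0,0],1],[[0,0,3],[0,0,0],1],[[0,0,4],[0,0,0],1],[[-2,0,4],[0,0,0],1],[[-4,0,2],[0,0,0],1],[[-4,0,0],[0,0,0],1],[[-4,0,0],[0,0,0],1],[[0,0,0],[0,0,0],1],[[0,0,0],[0,0,0],1]]'
python3 rim.py; python3 -c "
import cv2;f=cv2.imread('pics/now.png');cv2.imwrite('pics/fin.png',cv2.resize(f[185:290,285:380],None,fx=5,fy=5))"
```

```text
time: 14.5
tool_pos: [426.0, 148.8, 243.6]
tool_rot: [[-0.959, -0.282, 0.002], [-0.282, 0.959, 0.0], [-0.002, -0.0, -1.0]]
ft_force: [0.2, -0.2, -0.4]
opening: -0.0
grasp_force: 0.0
312 ref (np.int64(242), np.float64(177.0)) -4.9 now (np.int64(248), np.float64(175.0)) 15.8
318 ref (np.int64(242), np.float64(190.0)) -6.9 now (np.int64(249), np.float64(194.0)) 17.3
350 ref (np.int64(245), np.float64(176.0)) -6.9 now (np.int64(252), np.float64(193.0)) 17.2
355 ref (np.int64(246), np.float64(184.0)) -5.2 now (np.int64(253), np.float64(186.0)) 19.0
```

View pics/fin.png

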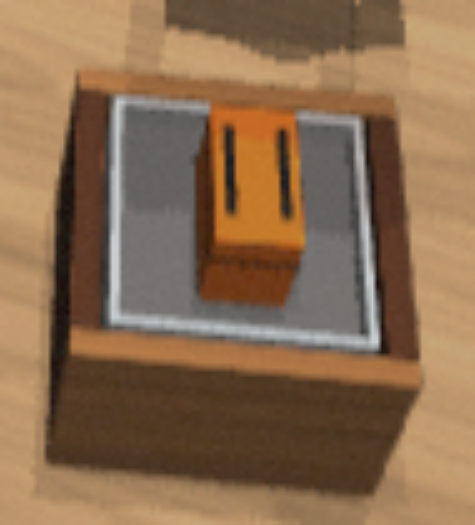

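The tray has moved down by about 23 mm from raised, which puts it flush and latched. The case stands upright at crop (250,200), inside the tray rim (corners at about (115,100) and (375,340)), and the arm is clear.

```bash
python3 -c "
from plant import env
print(env.sign_off())"
```

```text
the job is handed in; nothing more can be done
None
```

The orange case stands upright in the tray, which is latched down level with the box rim (about 23 mm down by the last camera check); the blue case was not touched, and the job is handed in without a verdict reported back.

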